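Clear the tile press and zero its batch counter

TASK

A batch is done: take the two finished border tiles out of the press's catch tray and lay both flat, side by side, on the floor of the empty cardboard carton; set them down, do not drop them, they chip. Only once both are in the carton, turn the batch counter's pointer knob anticlockwise (seen from above) all the way back to its zero stop, then let go. Leave the broken offcut in the tray and the other things on the table as they are.

Things in the scene. Friction and masses are not known exactly. Their poses are not given: they have to be found in the camera images.
- press: Bench tile press, grey casting, 260 x 220 mm, 265 mm high plus a lever up to 420 mm on its +y half, fixed. Origin: centre of the casting's underside on the table. Its column and head fill y -0.05 to 0.11 (x -0.08 to 0.08) in its own frame, its 40 mm high base y -0.11 to 0.11; the catch tray is joined to its -y side
- tray_floor (a point): Centre of the floor of the aluminium catch tray, 3 mm above the table: an open tray 220 x 220 mm inside, walls 3 mm thick and 22 mm high above the table; its axes are those of the press
- tile_a: Finished border tile, whole rectangle 100 x 45 x 16 mm (along its x, y, z), terracotta with a white glazed top, about 0.16 kg, lying flat in the catch tray. Origin: centre of its underside
- tile_b: The second finished border tile, same as tile_a
- carton: The only empty open cardboard carton, standing on the table next to the counter (the cartons at the table's edges hold stock), 240 x 220 mm outside (along its x, y), 70 mm high, walls and floor 5 mm thick, loose, about 0.3 kg. Origin: centre of its underside; the inner floor is 5 mm above it. The tiles go in here
- counter: Batch counter, fixed grey box 140 x 140 x 60 mm with a round aluminium dial (128 mm across, 3 mm thick) on top. Origin: centre of its underside. The scale starts at the zero mark on its +x side and runs clockwise seen from above. The knob is on the dial's centre
- zero_stop (a point): The zero mark on the dial, 54 mm from the dial's centre, 63 mm above the table: the longest, thickest tick, beside a 20 mm tall steel stop pin (8 mm across, 10 mm to the anticlockwise side)
- knob (a joint): Angle of the pointer knob, rad: 0 at the zero stop (pointer on the zero mark, against the pin), growing clockwise seen from above up to 4.2; it stays where it is left and turns with about 0.06 N m
- knob_grip (a point): Point to grip on the black pointer knob: on its axis, 97 mm above the table, 10 mm below the top of its grip. The grip is an upright bar 58 mm long, 18 mm thick, standing from 71 to 107 mm above the table on a 60 mm disc; this frame's x axis runs along the bar towards the pointer's nose, which reaches out to 53 mm at 67 to 75 mm height
- offcut: Broken terracotta offcut, irregular, about 50 x 35 x 10 mm, at the +x end of the catch tray between the tiles; stays there. Origin: under its middle
- nippers: Tile nippers with red handles, 170 mm long, 16 mm high, lying beyond the counter and carton; bystander
- glue_pot: White glue jar 70 mm across, 85 mm high, behind the carton and counter; bystander
- disc: Loose white ceramic disc 90 mm across, 12 mm thick, lying near the robot; bystander
Things that resemble listed ones, but are neither listed nor needed, are in the scene too. What is shaped like the tile_b but red or yellow is not meant.

How it is judged:
On the way, in this order (a step that is already met when the one before it is completed fails the run):
1. one tile lies flat in the carton, released (((x of tile_a in the frame of carton between -0.097 and 0.097 m and y of tile_a in the frame of carton between -0.087 and 0.087 m and z of tile_a in the frame of carton between 0 and 0.013 m and angle between tile_a's own z axis and vertical below 0.15 rad and linear speed of tile_a below 0.03 m/s and contact force between tile_a and the fingers below 0.1 N) or (x of tile_b in the frame of carton between -0.097 and 0.097 m and y of tile_b in the frame of carton between -0.087 and 0.087 m and z of tile_b in the frame of carton between 0 and 0.013 m and angle between tile_b's own z axis and vertical below 0.15 rad and linear speed of tile_b below 0.03 m/s and contact force between tile_b and the fingers below 0.1 N))), for 0.2 s.
2. both tiles lie flat in the carton, released (x of tile_a in the frame of carton between -0.097 and 0.097 m and y of tile_a in the frame of carton between -0.087 and 0.087 m and z of tile_a in the frame of carton between 0 and 0.013 m and angle between each of tile_a, tile_b's own z axis and vertical below 0.15 rad and linear speed of each of tile_a, tile_b below 0.03 m/s and contact force between each of tile_a, tile_b and the fingers below 0.1 N and x of tile_b in the frame of carton between -0.097 and 0.097 m and y of tile_b in the frame of carton between -0.087 and 0.087 m and z of tile_b in the frame of carton between 0 and 0.013 m), for 0.2 s.
3. the counter's pointer is back at its zero stop (value of joint knob below 0.07 rad), for 0.2 s.
At the end, for the whole second after the job is handed in: Both tiles lie flat (within 0.15 rad) on the carton's floor (undersides less than 13 mm above the carton's underside), released and at rest, the carton upright (within 0.1 rad); the pointer is within 0.07 rad of its zero stop; offcut, nippers, glue pot and disc are within 30 mm of where they were (all of step 2 and angle between carton's own z axis and vertical below 0.1 rad and value of joint knob below 0.07 rad and distance of each of offcut, nippers, glue_pot, disc from where it was at the start of the episode below 0.03 m); the robot touches nothing.
It fails at once if a tile is dropped: free of everything while its underside is more than 30 mm above the table ((height (world z) of tile_a above 0.03 m and contact force between tile_a and anything else below 0.01 N) or (height (world z) of tile_b above 0.03 m and contact force between tile_b and anything else below 0.01 N)).
It fails at once if the offcut, nippers, glue pot or disc is disturbed (moved over 30 mm) (distance of any of offcut, nippers, glue_pot, disc from where it was at the start of the episode above 0.03 m).
It also fails if it takes over 72 s, if anything falls off the work surface, if the arm or the gripper's body presses on something with over 40 N, if the wrist force passes 120 N, or if a joint passes its speed limit or range.

ROBOT

A 7-joint arm with a two-finger parallel gripper is mounted at the origin on the work surface. World frame = base frame: x ahead of the robot, y to its left, z up, the work surface at z = 0. Lengths are in m, angles in rad, forces in N, time in s.
With the tool pointing down it reaches from about 0.4 to 0.85 m from the base axis. Payload 4.5 kg.
Tool frame: the origin (TCP) lies on the centre line of the jaws, within the pads' length; the fingertips stand 11 mm ahead of it and the grasp point (between the pads) lies 8 mm behind it; z points along the fingers, y is the line along which they close (so a half turn about z gives the same grasp; the last joint's range is limited). The gripper opens to 85 mm and grips with 20 to 120 N. Pads are 22 mm wide; open, the fingers measure 114 mm over their backs; the gripper's body (76 mm by 85 mm) begins 54 mm behind the grasp point. The pads swing forward as they close: fully open they stand 13 mm farther back than shut.
Start: joints at [1.352, 0.689, -0.195, 1.565, 0.157, 0.902, -0.215], TCP at [0.156, -0.605, 0.242] pointing down, gripper open.
Joint ranges: [-3.01, 3.01], [-0.46, 2.08], [-1.47, 1.51], [0.13, 2.56], [-1, 4.14], [0.04, 2.09], [-2.66, 2.66]. Speed limits (rad/s): [2.57, 2.57, 3.14, 3.14, 3.14, 3.14, 3.14].

INTERFACE

Orientations are given as a unit quaternion [w, x, y, z].
In Python, from bench import * gives the robot as it stands.
- The arm moves only by the shell command python3 -m pendant 'ROWS' [FORCE]. ROWS is text: rows parted by semicolons, each of 7 numbers parted by spaces: the turn, a rotation vector about the tool's x, y, z in units of 5 degrees (1.0 is 5 degrees), then the shift along the tool's x, y, z in units of 50 mm (1.0 is 50 mm), then the finger opening in mm, from 0 to 85.4. A call has 1 to 8 rows; each row shifts and turns the commanded pose from where the row before left it, along the tool's axes as they then stand; what a row does not reach is not made up. A row lasts 1/8 s, in which the tool goes at most 62.5 mm and 10.7 degrees, less where a joint would pass 70% of its speed; a pose out of reach is approached as far as the arm can. A call is refused whole if a number of a shift passes 1 or a number of a turn 1, either way. A call with a gripper value outside its range is refused whole. The fingers move at their own pace and stop on an object; FORCE is the grip in N (left out, the last holds). Time passes only in rows, so rows that do not move let the fingers close. It gives the time, the measured TCP pose, the force, the opening and the grip force at its end, in the units of the state.
- sense(): the state, without advancing time (a new reading comes with each control period).
- snapshot(name): name is "side" or "top" or "wrist"; returns a dict with "frame" (480x640x3 uint8, red, green, blue), "fx", "fy", "cx", "cy" (pixels), "T" (4x4, takes a point from camera to world coordinates). Camera axes: x right, y down, z forward; pixel columns grow to the right and rows downward; lengths in m; the calibration is good to about 2 mm. A picture is of the moment at which its call begins. There is no depth.
- job_done(): hands the job in; it is judged then, once.
The state is a dict: "clock": time; "joint_positions": joint angles; "qd": joint speeds; "effort": joint torques, N m; "eef_pos": TCP position; "eef_rot": TCP orientation; "ft_force": force on the tool from outside, world axes, zero at the start; "moment": the same for the moment, N m; "opening": finger opening in m; "grip_force": force on a finger pad.
Only numpy, scipy, OpenCV 4.12 (cv2) and the standard library are available. Lean on these libraries where they do the work, as an engineer would, in place of code of your own. Each camera call takes 0.05 s, during which the arm holds its last target. There are 200 camera calls.

## Working session

There is one attempt and no reset: what is moved stays moved. The work goes in short steps, Python scripts to look and compute and a shell command to move; the robot and the scene stay as the last step left them, time stands still between calls to the robot, and variables do not carry over. Pictures are saved under pics/ and viewed, at most 10 in all, crops included, and the job is handed in when it is done.

```bash
mkdir -p pics
cat > h.py <<'E'
from bench import *
import numpy as np, cv2
def snap(n,f):
    s=snapshot(n); cv2.imwrite('pics/'+f+'.png',s['frame'][:,:,::-1]); np.savez('pics/'+f+'.npz',**{k:np.array(v) for k,v in s.items()}); return s
def ray(f,u,v,z):
    s=np.load('pics/'+f+'.npz'); T=s['T']; d=T[:3,:3]@np.array([(u-s['cx'])/s['fx'],(v-s['cy'])/s['fy'],1]); o=T[:3,3]
    return (o+d*(z-o[2])/d[2])
def proj(f,p):
    s=np.load('pics/'+f+'.npz'); T=s['T']; c=T[:3,:3].T@(np.array(p)-T[:3,3]); return np.array([s['fx']*c[0]/c[2]+s['cx'],s['fy']*c[1]/c[2]+s['cy']])
E
python3 - <<'E'
from h import *
snap('top','top0');snap('side','side0')
s=sense();print(s)
for n in('top0','side0'): print(np.load('pics/'+n+'.npz')['T'].round(3))
E
```

```text
{'clock': 0.1, 'joint_positions': array([ 1.35177956,  0.6899338 , -0.19451493,  1.56621122,  0.15729284,
        0.90250132, -0.21510227]), 'qd': array([ 0.00046919, -0.00125111,  0.0013753 , -0.00053779, -0.0015843 ,
       -0.0013531 ,  0.00078524]), 'effort': array([-3.29827497e-03, -5.40600801e+01, -1.27167989e+00, -1.58984399e+01,
        9.36769706e-03,  4.40041753e-03,  7.66869192e-06]), 'eef_pos': array([ 0.15615206, -0.60460795,  0.24155075]), 'eef_rot': array([-8.16201205e-04,  9.92016836e-01,  1.26102755e-01, -1.61549263e-04]), 'ft_force': array([-0.62296091, -0.38901822, -0.20882895]), 'moment': array([ 0.05019146, -0.00425051,  0.02513306]), 'grip_force': 0.0, 'opening': 0.08526707772776464}
[[ 6.000e-03 -9.930e-01  1.190e-01  3.540e-01]
 [-1.000e+00 -6.000e-03  0.000e+00  1.680e-01]
 [ 1.000e-03 -1.190e-01 -9.930e-01  1.524e+00]
 [ 0.000e+00  0.000e+00  0.000e+00  1.000e+00]]
[[-0.959 -0.151  0.24   0.202]
 [-0.283  0.576 -0.767  1.167]
 [-0.022 -0.803 -0.595  0.891]
 [ 0.     0.     0.     1.   ]]
```

View pics/top0.png

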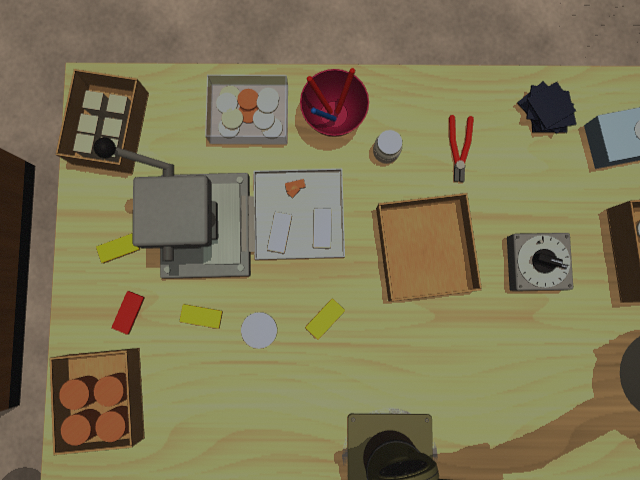

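View pics/side0.png

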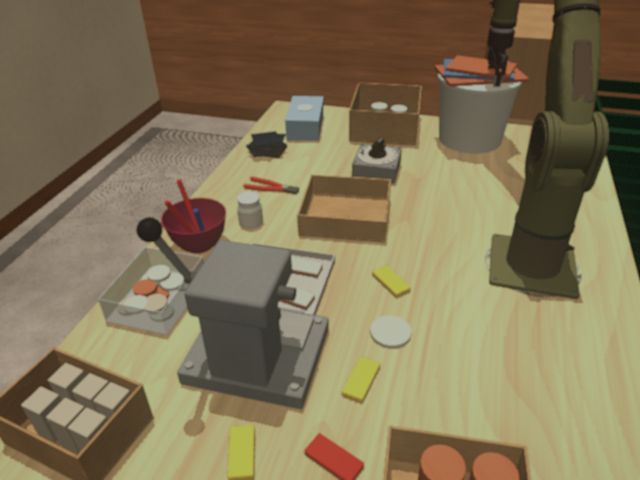

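The top view (left is +y, up is +x) shows the tiles at (279,232) and (322,228), the offcut at (295,187), the carton at (428,247), and the counter at (541,262) with its pointer nose to the right. The side view agrees. I'll enlarge the working strip.

Run:
```python
from h import *
im=cv2.imread('pics/top0.png')
c=cv2.resize(im[160:290,245:355],None,fx=4,fy=4,interpolation=2); d=cv2.resize(im[215:310,500:590],None,fx=4,fy=4,interpolation=2)
o=np.zeros((520,800,3),np.uint8);o[:,:440]=c;o[:380,440:]=d;cv2.imwrite('pics/crop0.png',o)
P=lambda u,v,z:ray('top0',u,v,z).round(3)
for n,u,v,z in [('ta',279,232,.019),('tb',322,228,.019),('off',295,187,.013),('knob',541.5,262,.107),('knobbase',545,267,.063),
 ('c1',375,206,.07),('c2',467,194,.07),('c3',480,289,.07),('c4',389,302,.07),('f1',387,208,.005),('t1',256,171,.022),('t2',342,170,.022),('t3',344,257,.022),('t4',256,259,.022),('glue',389,141,.085)]: print(n,P(u,v,z))
```

```text
ta [0.547 0.275 0.019]
tb [0.558 0.167 0.019]
off [0.663 0.236 0.013]
knob [ 0.468 -0.35   0.107]
knobbase [ 0.46  -0.374  0.063]
c1 [0.606 0.038 0.07 ]
c2 [ 0.637 -0.187  0.07 ]
c3 [ 0.405 -0.213  0.07 ]
c4 [0.373 0.005 0.07 ]
f1 [0.612 0.002 0.005]
t1 [0.702 0.336 0.022]
t2 [0.706 0.117 0.022]
t3 [0.485 0.112 0.022]
t4 [0.478 0.331 0.022]
glue [0.765 0.004 0.085]
```

View pics/crop0.png

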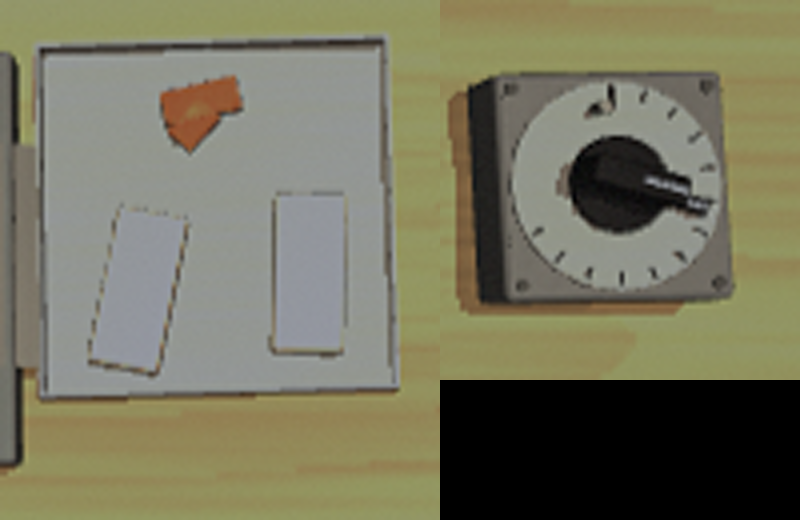

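```bash
cat >> h.py <<'E'
from scipy.spatial.transform import Rotation as R
def pose():
    s=sense(); q=s['eef_rot']; r=R.from_quat([q[1],q[2],q[3],q[0]]); return s['eef_pos'],r,s
def yaw(r): x=r.as_matrix()[:,0]; return np.degrees(np.arctan2(x[1],x[0]))
def to(x,y,z,psi=None):
    """whole correction: turn (units 5deg, about tool axes) and shift (units 50mm) in PRESENT tool axes, and in the final ones"""
    p,r,s=pose(); psi=yaw(r) if psi is None else psi
    a=np.radians(psi); g=R.from_matrix(np.array([[np.cos(a),np.sin(a),0],[np.sin(a),-np.cos(a),0],[0,0,-1]]))
    d=np.array([x,y,z])-p
    print('turn',(np.degrees((r.inv()*g).as_rotvec())/5).round(2),'shift now',(r.inv().apply(d)/.05).round(2),'final axes',(g.inv().apply(d)/.05).round(2),'yaw',round(yaw(r),1),'q7',s['joint_positions'][6].round(2),'t',s['clock'])
E
python3 - <<'E'
from h import *
f=lambda c,z:[ray('top0',245+x/4,160+y/4,z)[:2] for x,y in c]
for c in ([(120,207),(189,217),(157,374),(89,363)],[(274,193),(346,194),(342,352),(272,351)]):
    p=np.array(f(c,.019)); a=(p[0]+p[1]-p[2]-p[3])/2; b=(p[0]+p[3]-p[1]-p[2])/2
    print(p.mean(0).round(4),np.linalg.norm(a).round(4),np.linalg.norm(b).round(4),np.degrees(np.arctan2(a[1],a[0])).round(1))
k=lambda x,y,z:ray('top0',500+(x-440)/4,215+y/4,z)
c=k(616,186,.063);n=k(712,207,.071);z=k(611,97,.063);print(c,n,z,np.degrees(np.arctan2(*(n-c)[[1,0]])),np.degrees(np.arctan2(*(z-c)[[1,0]])))
to(.5,-.3,.24,0)
E
```

```text
[0.5456 0.2733] 0.101 0.0436 -10.5
[0.5575 0.1667] 0.1003 0.0447 -0.7
[ 0.47314259 -0.37233407  0.063     ] [ 0.46016887 -0.42679037  0.071     ] [ 0.52751302 -0.37132514  0.063     ] -103.40039970386538 1.0630843638352285
turn [-0.02  0.    2.9 ] shift now [ 8.18 -4.18  0.04] final axes [ 6.88 -6.09  0.03] yaw 14.5 q7 -0.22 t 0.1
```

```bash
python3 -m pendant '0 0 1 0.6 -0.6 0 60; 0 0 1 0.8 -0.7 0 60; 0 0 0.9 0.8 -0.8 0 60; 0 0 0 0.8 -0.7 0 60; 0 0 0 0.8 -0.7 0 60; 0 0 0 0.8 -0.7 0 60; 0 0 0 0.8 -0.7 0 60; 0 0 0 0.8 -0.7 0 60' 40 && python3 -c "
from h import *
to(.535,.167,.2,-.7)"
```

```text
clock: 1.1
eef_pos: [0.4494, -0.3082, 0.2421]
eef_rot: [-0.0, 1.0, -0.0, -0.0]
ft_force: [0.8, -0.7, -0.0]
opening: 0.06
grip_force: 0.0
turn [-0.    0.01  0.14] shift now [ 1.71 -9.5   0.84] final axes [ 1.6  -9.52  0.84] yaw -0.0 q7 -1.12 t 1.1
```

```bash
python3 -m pendant '0 0 0.1 0.2 -0.9 0 60; 0 0 0 0.2 -1 0 60; 0 0 0 0.2 -1 0 60; 0 0 0 0.2 -1 0 60; 0 0 0 0.2 -1 0.2 60; 0 0 0 0.2 -1 0.2 60; 0 0 0 0.2 -1 0.2 60; 0 0 0 0.2 -1 0.2 60' && python3 -m pendant '0 0 0 0 -1 0 60; 0 0 0 0 -0.6 0 60; 0 0 0 0 0 0 60;0 0 0 0 0 0 60' && python3 -c "
from h import *
to(.535,.167,.2,-.7)
snap('wrist','w1'); print(np.load('pics/w1.npz')['T'].round(3)); print(proj('w1',[.5575,.1667,.019]),proj('w1',[.5456,.2733,.019]))"
```

```text
clock: 2.1
eef_pos: [0.5316, 0.0864, 0.2017]
eef_rot: [0.0, 1.0, -0.004, -0.0]
ft_force: [1.3, -0.1, -0.5]
opening: 0.06
grip_force: 0.0
clock: 2.6
eef_pos: [0.5321, 0.1633, 0.202]
eef_rot: [0.001, 1.0, -0.005, -0.0]
ft_force: [0.8, 0.5, -0.3]
opening: 0.0599
grip_force: 0.0
turn [0.02 0.01 0.02] shift now [ 0.06 -0.07  0.04] final axes [ 0.06 -0.07  0.04] yaw -0.6 q7 -1.96 t 2.6
[[-0.01  -0.963 -0.27   0.6  ]
 [-1.     0.011  0.001  0.164]
 [ 0.002  0.27  -0.963  0.333]
 [ 0.     0.     0.     1.   ]]
[312.80141327 187.43652667] [182.30262003 203.42923009]
```

View pics/w1.png

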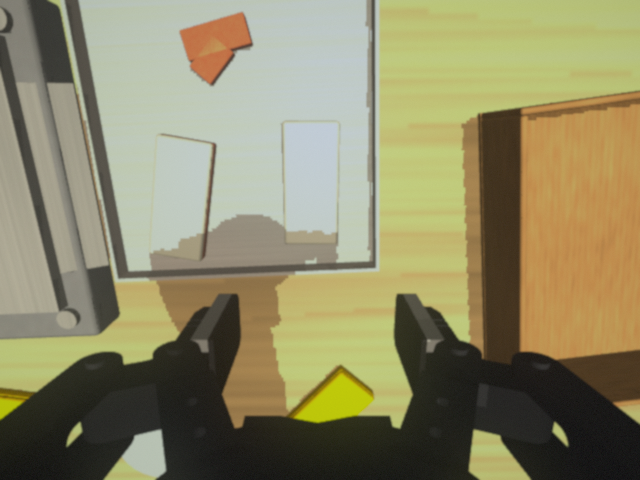

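The wrist view shows the right tile's corners at about (283,121), (340,121), (338,243), (284,243), and the left tile's at (162,134), (212,143), (203,260), (151,252).

Run:
```python
from h import *
for c in ([(162,134),(212,143),(203,260),(151,252)],[(283,121),(340,121),(338,243),(284,243)]):
    p=np.array([ray('w1',u,v,.019)[:2] for u,v in c]); a=(p[0]+p[1]-p[2]-p[3])/2; b=(p[0]+p[3]-p[1]-p[2])/2
    print(p.mean(0).round(4),np.linalg.norm(a).round(4),np.linalg.norm(b).round(4),np.degrees(np.arctan2(a[1],a[0])).round(1))
to(.559,.167,.10,-.7);to(.559,.167,.016,-.7)
```

```text
[0.5487 0.2733] 0.0977 0.0414 -10.7
[0.5598 0.1679] 0.0978 0.0447 -1.1
turn [0.02 0.01 0.01] shift now [ 0.54 -0.09  2.04] final axes [ 0.53 -0.09  2.04] yaw -0.6 q7 -1.96 t 2.65
turn [0.02 0.01 0.01] shift now [ 0.54 -0.1   3.72] final axes [ 0.53 -0.09  3.72] yaw -0.6 q7 -1.96 t 2.65
```

```bash
python3 -m pendant '0 0 0 0.3 -0.09 0.4 60; 0 0 0.1 0.24 0 0.8 60; 0 0 0 0 0 0.8 60; 0 0 0 0 0 0.8 60; 0 0 0 0 0 0.5 60; 0 0 0 0 0 0.25 60; 0 0 0 0 0 0.1 60; 0 0 0 0 0 0 60' && python3 -m pendant '0 0 0 0 0 0.05 60; 0 0 0 0 0 0 60; 0 0 0 0 0 0 40;0 0 0 0 0 0 30;0 0 0 0 0 0 30;0 0 0 0 0 0 30;0 0 0 0 0 0 30;0 0 0 0 0 0 30' 45
```

```text
clock: 3.65
eef_pos: [0.5598, 0.1688, 0.0203]
eef_rot: [-0.0, 1.0, -0.009, 0.0]
ft_force: [0.1, 0.3, 0.1]
opening: 0.06
grip_force: 0.0
clock: 4.65
eef_pos: [0.5595, 0.169, 0.0179]
eef_rot: [0.0, 1.0, -0.009, 0.0]
ft_force: [-0.6, -1.4, 5.3]
opening: 0.0437
grip_force: 46.8
```

```bash
python3 -m pendant '0 0 0 0 0 -0.1 30; 0 0 0 0 0 -0.3 30; 0 0 0 0 0 -0.6 30; 0 0 0 0 0 -0.8 30; 0 0 0 0 0 -0.7 30; 0 0 0 0 0 -0.4 30; 0 0 0 0 0 0 30' && python3 -c "
from h import *
to(.511,-.134,.163,7.3)"
```

```text
clock: 5.52
eef_pos: [0.5604, 0.1694, 0.1644]
eef_rot: [-0.001, 1.0, -0.009, 0.002]
ft_force: [0.1, -0.8, -1.6]
opening: 0.0437
grip_force: 46.3
turn [-0.01 -0.05 -1.66] shift now [-0.88  6.08  0.02] final axes [-1.75  5.89  0.03] yaw -1.0 q7 -1.96 t 5.525
```

```bash
python3 -m pendant '0 0 -0.4 -0.1 0.4 0 30; 0 0 -0.4 -0.2 0.7 0 30; 0 0 -0.4 -0.2 0.9 0 30; 0 0 -0.46 -0.25 0.9 0 30; 0 0 0 -0.25 0.9 0 30; 0 0 0 -0.2 0.9 0 30; 0 0 0 -0.2 0.7 0 30; 0 0 0 -0.1 0.5 0 30' && python3 -m pendant '0 0 0 0 0 0 30; 0 0 0 0 0 0 30' && python3 -c "
from h import *
to(.511,-.134,.163,7.3)
snap('wrist','w2')"
```

```text
clock: 6.52
eef_pos: [0.5086, -0.1331, 0.1613]
eef_rot: [0.0, 0.998, 0.062, -0.001]
ft_force: [0.6, 0.3, -1.1]
opening: 0.0435
grip_force: 46.2
clock: 6.78
eef_pos: [0.51, -0.1296, 0.1618]
eef_rot: [-0.001, 0.998, 0.064, -0.0]
ft_force: [0.2, 0.0, -1.5]
opening: 0.0435
grip_force: 46.2
turn [-0.02  0.01  0.01] shift now [ 0.01  0.09 -0.02] final axes [ 0.01  0.09 -0.02] yaw 7.4 q7 -1.42 t 6.775
```

View pics/w2.png

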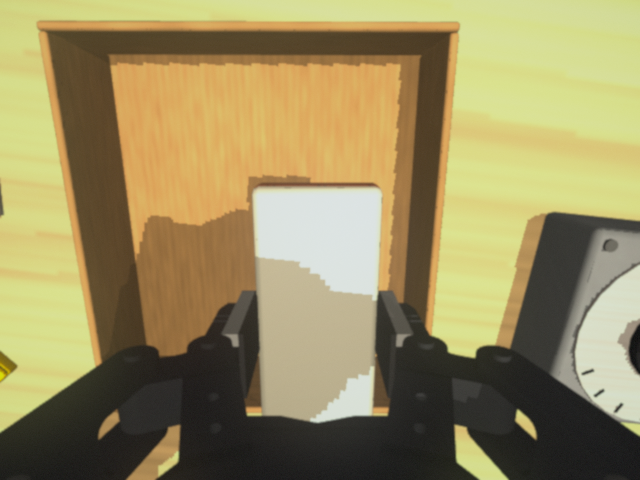

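The tile is held square to the carton. The carton's far rim corners are at (40,22) and (459,24), and its far floor corners at (109,55) and about (421,55).

Run:
```python
from h import *
a=ray('w2',40,23,.07);b=ray('w2',459,24,.07);c=ray('w2',109,55,.005);d=ray('w2',421,55,.005)
print(a,b,np.linalg.norm(a-b),c,d,np.linalg.norm(c-d))
y=(a-b)[:2];y/=np.linalg.norm(y);x=np.array([y[1],-y[0]]);print(np.degrees(np.arctan2(x[1],x[0])))
m=(a+b)[:2]/2-.12*x; m2=(c+d)[:2]/2-.115*x;print(m,m2)
m=(m+m2)/2
for s in(-.045,.045):print(m+s*y)
to(*(m-.045*y),.03,7)
```

```text
[0.61285241 0.0281284  0.07      ] [ 0.63986916 -0.18557643  0.07      ] 0.2154057989111443 [0.60952905 0.02628224 0.005     ] [ 0.63650596 -0.18338866  0.005     ] 0.2113992419628767
7.205160787724373
[ 0.50730837 -0.09377473] [ 0.50892561 -0.0929768 ]
[ 0.51376101 -0.13802042]
[ 0.50247297 -0.04873111]
turn [-0.02  0.01  0.08] shift now [0.05 0.19 2.64] final axes [0.05 0.18 2.64] yaw 7.4 q7 -1.42 t 6.825
```

```bash
python3 -m pendant '0 0 0 0.05 0.18 0.3 30; 0 0 0 0 0 0.6 30; 0 0 0 0 0 0.6 30; 0 0 0 0 0 0.5 30; 0 0 0 0 0 0.4 30; 0 0 0 0 0 0.2 30; 0 0 0 0 0 0.1 30; 0 0 0 0 0 0 30' && python3 -c "
from h import *
to(.5138,-.138,.0195,7.2)"
```

```text
clock: 7.82
eef_pos: [0.514, -0.1395, 0.0273]
eef_rot: [0.0, 0.998, 0.064, 0.0]
ft_force: [-0.7, 0.3, -2.0]
opening: 0.0434
grip_force: 46.2
turn [ 0.   -0.    0.02] shift now [ 0.   -0.03  0.16] final axes [ 0.   -0.03  0.16] yaw 7.3 q7 -1.45 t 7.825
```

```bash
python3 -m pendant '0 0 0 0 0 0.06 30; 0 0 0 0 0 0.05 30; 0 0 0 0 0 0.03 30; 0 0 0 0 0 0 30; 0 0 0 0 0 0 30'
```

```text
clock: 8.45
eef_pos: [0.5138, -0.1396, 0.0203]
eef_rot: [0.0, 0.998, 0.063, 0.0]
ft_force: [-0.3, -0.1, -1.0]
opening: 0.0436
grip_force: 46.2
```

```bash
python3 -m pendant '0 0 0 0 0 0.015 30; 0 0 0 0 0 0.01 30; 0 0 0 0 0 0 30; 0 0 0 0 0 0 30'
```

```text
clock: 8.95
eef_pos: [0.5139, -0.1396, 0.0199]
eef_rot: [0.0, 0.998, 0.064, 0.0]
ft_force: [-2.3, 1.3, 7.7]
opening: 0.0438
grip_force: 47.2
```

Contact, so I'll release and rise.

```bash
python3 -m pendant '0 0 0 0 0 0 50; 0 0 0 0 0 0 58; 0 0 0 0 0 0 58; 0 0 0 0 0 0 58; 0 0 0 0 0 -0.3 58; 0 0 0 0 0 -0.8 58; 0 0 0 0 0 -0.9 58; 0 0 0 0 0 -0.9 60' && python3 -c "
from h import *
to(.5475,.2733,.16,-10.6)"
```

```text
clock: 9.95
eef_pos: [0.5136, -0.1411, 0.1663]
eef_rot: [0.001, 0.998, 0.063, 0.0]
ft_force: [0.4, -1.1, -1.3]
opening: 0.0598
grip_force: 0.0
turn [ 0.02 -0.01  3.55] shift now [ 1.71 -8.14  0.11] final axes [-0.86 -8.27  0.13] yaw 7.2 q7 -1.41 t 9.95
```

```bash
python3 -m pendant '0 0 0.9 0 -0.5 0 60; 0 0 0.9 0 -0.8 0 60; 0 0 0.9 0 -1 0 60; 0 0 0.85 0 -1 0 60; 0 0 0 -0.1 -1 0 60; 0 0 0 -0.1 -1 0 60; 0 0 0 -0.1 -1 0 60; 0 0 0 -0.1 -0.9 0 60' && python3 -m pendant '0 0 0 0 -0.6 0 60; 0 0 0 0 -0.3 0 60;0 0 0 0 0 0 60; 0 0 0 0 0 0 60'&& python3 -c "
from h import *
to(.5475,.2733,.017,-10.6)
snap('wrist','w3')"
```

```text
clock: 10.95
eef_pos: [0.5322, 0.2212, 0.1651]
eef_rot: [0.0, 0.996, -0.092, 0.001]
ft_force: [0.4, -0.1, 1.4]
opening: 0.0605
grip_force: 0.0
clock: 11.45
eef_pos: [0.5398, 0.262, 0.1642]
eef_rot: [0.001, 0.996, -0.093, 0.0]
ft_force: [-0.5, 0.1, 0.2]
opening: 0.0601
grip_force: 0.0
turn [ 0.02 -0.   -0.  ] shift now [ 0.11 -0.26  2.94] final axes [ 0.11 -0.25  2.94] yaw -10.6 q7 -2.21 t 11.45
```

View pics/w3.png

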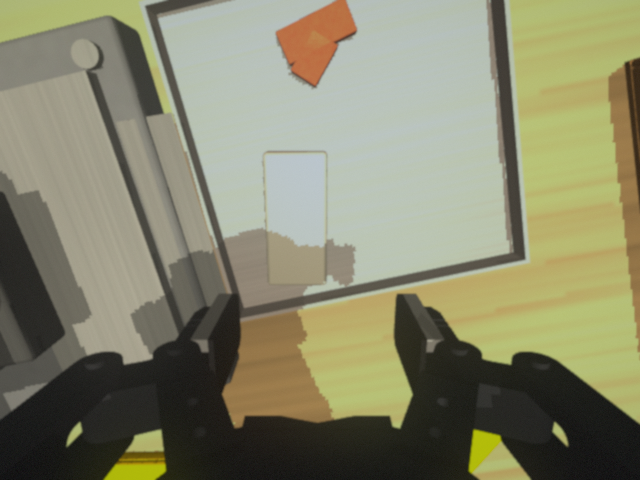

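The tile is square to the jaws, with corners at (264,151), (327,151), (326,285), (267,285). The nearest wall is about 28 mm from its lower left corner.

Run:
```python
from h import *
p=np.array([ray('w3',u,v,.019)[:2] for u,v in [(264,151),(327,151),(326,285),(267,285)]]); a=(p[0]+p[1]-p[2]-p[3])/2; m=p.mean(0)
print(m,np.linalg.norm(a),np.degrees(np.arctan2(a[1],a[0])))
to(m[0],m[1],.0175,-10.6)
```

```text
[0.5485143 0.2760245] 0.09938679768190276 -11.039946256637153
turn [ 0.02 -0.   -0.01] shift now [ 0.12 -0.31  2.93] final axes [ 0.12 -0.31  2.93] yaw -10.6 q7 -2.21 t 11.5
```

```bash
python3 -m pendant '0 0 0.05 0.12 -0.29 0.4 60; 0 0 0 0 0 0.8 60; 0 0 0 0 0 0.8 60; 0 0 0 0 0 0.5 60; 0 0 0 0 0 0.25 60; 0 0 0 0 0 0.13 60; 0 0 0 0 0 0 60;0 0 0 0 0 0 60' && python3 -c "
from h import *
to(.5483,.2755,.0178,-10.8)"
```

```text
clock: 12.5
eef_pos: [0.5487, 0.278, 0.021]
eef_rot: [-0.0, 0.996, -0.093, 0.001]
ft_force: [0.6, -0.4, -0.4]
opening: 0.0602
grip_force: 0.0
turn [-0.01 -0.02  0.02] shift now [0.   0.05 0.06] final axes [0.   0.05 0.06] yaw -10.7 q7 -2.21 t 12.5
```

```bash
python3 -m pendant '0 0 0 0 0.04 0.06 60; 0 0 0 0 0 0 60; 0 0 0 0 0 0 40;0 0 0 0 0 0 30;0 0 0 0 0 0 30;0 0 0 0 0 0 30;0 0 0 0 0 0 30;0 0 0 0 0 0 30' 45 && python3 -m pendant '0 0 0 0 0 -0.1 30; 0 0 0 0 0 -0.3 30; 0 0 0 0 0 -0.6 30; 0 0 0 0 0 -0.8 30; 0 0 0 0 0 -0.7 30; 0 0 0 0 0 -0.4 30; 0 0 0 0 0 0 30' && python3 -c "
from h import *
to(.5025,-.0487,.163,7.2)"
```

```text
clock: 13.5
eef_pos: [0.5479, 0.2758, 0.0174]
eef_rot: [-0.0, 0.996, -0.093, 0.0]
ft_force: [-0.1, 0.0, 5.8]
opening: 0.0438
grip_force: 47.1
clock: 14.38
eef_pos: [0.5488, 0.2763, 0.1642]
eef_rot: [-0.001, 0.996, -0.093, 0.002]
ft_force: [0.9, -1.2, -2.0]
opening: 0.0439
grip_force: 46.4
turn [-0.02 -0.04 -3.58] shift now [0.3  6.56 0.01] final axes [-1.73  6.33  0.02] yaw -10.7 q7 -2.22 t 14.375
```

```bash
python3 -m pendant '0 0 -0.9 0 0.4 0 30; 0 0 -0.9 -0.1 0.7 0 30; 0 0 -0.9 -0.2 0.9 0 30; 0 0 -0.88 -0.2 0.9 0 30; 0 0 0 -0.25 0.9 0 30; 0 0 0 -0.25 0.9 0 30; 0 0 0 -0.2 0.9 0 30; 0 0 0 -0.1 0.5 0 30' && python3 -m pendant '0 0 0 0 0.1 0 30; 0 0 0 0 0 0 30; 0 0 0 0 0 0 30' && python3 -c "
from h import *
to(.5025,-.0487,.0198,7.2)
snap('wrist','w4')"
```

```text
clock: 15.38
eef_pos: [0.4949, -0.0351, 0.1613]
eef_rot: [0.001, 0.998, 0.061, -0.001]
ft_force: [0.6, 0.8, -1.1]
opening: 0.0441
grip_force: 46.4
clock: 15.75
eef_pos: [0.4972, -0.0351, 0.1619]
eef_rot: [-0.001, 0.998, 0.064, -0.0]
ft_force: [0.7, 0.1, -0.9]
opening: 0.0436
grip_force: 46.4
turn [-0.01 -0.    0.03] shift now [0.07 0.29 2.84] final axes [0.07 0.28 2.84] yaw 7.3 q7 -1.58 t 15.75
```

View pics/w4.png

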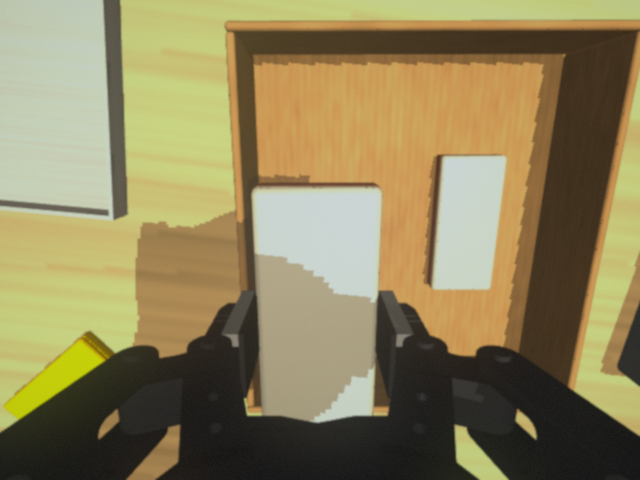

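The first tile lies flat on the right side of the floor, with corners at (440,155), (505,155), (491,290), (431,290). The left half of the carton is free.

```bash
python3 -m pendant '0 0 0 0.07 0.28 0.2 30; 0 0 0 0 0 0.6 30; 0 0 0 0 0 0.6 30; 0 0 0 0 0 0.5 30; 0 0 0 0 0 0.4 30; 0 0 0 0 0 0.3 30; 0 0 0 0 0 0.1 30; 0 0 0 0 0 0 30' && python3 -m pendant '0 0 0 0 0 0.05 30; 0 0 0 0 0 0.04 30; 0 0 0 0 0 0.02 30; 0 0 0 0 0 0 30; 0 0 0 0 0 0 30'
```

```text
clock: 16.8
eef_pos: [0.5024, -0.0506, 0.027]
eef_rot: [0.0, 0.998, 0.063, 0.0]
ft_force: [-0.8, -0.5, -1.1]
opening: 0.0439
grip_force: 46.4
clock: 17.42
eef_pos: [0.5023, -0.0504, 0.0216]
eef_rot: [0.0, 0.998, 0.063, 0.0]
ft_force: [0.0, 0.0, -1.6]
opening: 0.0435
grip_force: 46.4
```

```bash
python3 -m pendant '0 0 0 0 0 0.02 30; 0 0 0 0 0 0.015 30; 0 0 0 0 0 0.01 30; 0 0 0 0 0 0 30; 0 0 0 0 0 0 30'
```

```text
clock: 18.05
eef_pos: [0.5022, -0.0504, 0.0194]
eef_rot: [0.0, 0.998, 0.063, 0.0]
ft_force: [-0.3, -0.8, 1.2]
opening: 0.0437
grip_force: 46.7
```

```bash
python3 -m pendant '0 0 0 0 0 0 50; 0 0 0 0 0 0 58; 0 0 0 0 0 0 58; 0 0 0 0 0 0 58; 0 0 0 0 0 -0.3 58; 0 0 0 0 0 -0.8 58; 0 0 0 0 0 -0.9 58; 0 0 0 0 0 -0.9 58' && python3 -m pendant '0 0 0 0 0 -0.6 58; 0 0 0 0 0.6 -0.3 58; 0 0 0 0 0.9 0 58; 0 0 0 0 1 0 58; 0 0 0 0 1 0 58; 0 0 0 0 1 0 58; 0 0 0 0 0.8 0 58;0 0 0 0 0.3 0 58' && python3 -m pendant '0 0 -1 0 0 0 58; 0 0 -1 0 0 0 58; 0 0 -1 0 0 0 58; 0 0 -1 0 0 0 58; 0 0 -1 0 0 0 58; 0 0 -1 0 0 0 58; 0 0 -1 0 0 0 58; 0 0 -1 0 0 0 58' && python3 -c "
from h import *
to(.473,-.372,.2,76.6)"
```

```text
clock: 19.05
eef_pos: [0.5017, -0.0489, 0.1664]
eef_rot: [-0.001, 0.998, 0.064, -0.0]
ft_force: [0.2, 0.9, -0.2]
opening: 0.0579
grip_force: 0.0
clock: 20.05
eef_pos: [0.5367, -0.3299, 0.2098]
eef_rot: [0.0, 0.998, 0.062, 0.0]
ft_force: [0.2, -0.6, 0.2]
opening: 0.0577
grip_force: 0.0
clock: 21.05
eef_pos: [0.5376, -0.3253, 0.2099]
eef_rot: [-0.001, 0.915, 0.403, 0.0]
ft_force: [0.6, 0.2, -0.6]
opening: 0.0578
grip_force: 0.0
turn [-0.01 -0.02 -5.81] shift now [-1.56 -0.32  0.2 ] final axes [-1.21 -1.04  0.2 ] yaw 47.6 q7 -0.55 t 21.05
```

```bash
python3 -m pendant '0 0 -1 -0.3 -0.1 0 58; 0 0 -1 -0.3 -0.1 0 58; 0 0 -1 -0.3 -0.1 0 58; 0 0 -1 -0.3 -0.2 0 58; 0 0 -1 -0.2 -0.2 0 58; 0 0 -0.8 0 -0.2 0 58; 0 0 0 0 0 0 45;0 0 0 0 0 0 45' && python3 -c "
from h import *
to(.473,-.372,.2,76.6)
snap('wrist','w5')
print(proj('w5',[.473,-.372,.107]),proj('w5',[.473,-.372,.063]))"
```

```text
clock: 22.05
eef_pos: [0.4604, -0.3642, 0.2098]
eef_rot: [0.0, 0.787, 0.617, 0.0]
ft_force: [0.1, 0.5, 0.1]
opening: 0.0451
grip_force: 0.0
turn [ 0.01 -0.01 -0.07] shift now [-0.09  0.28  0.2 ] final axes [-0.09  0.28  0.2 ] yaw 76.2 q7 -0.07 t 22.05
[340.35053468 254.22480463] [336.87917671 236.43910344]
```

View pics/w5.png

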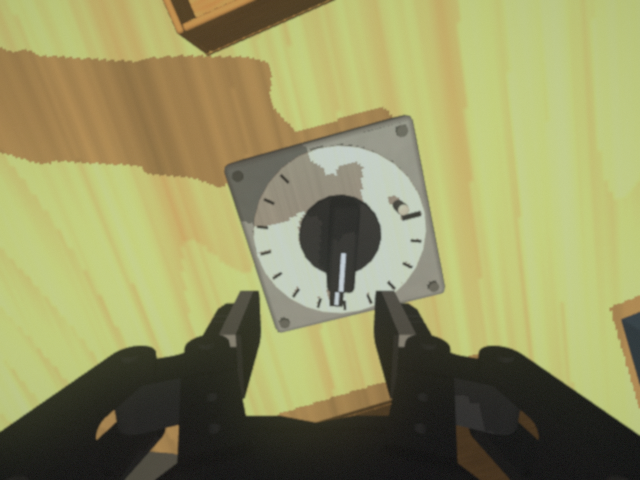

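The knob disc is centred at about (340,234), the pointer nose is at (337,305), and the zero mark is at (411,215) with its pin beside it.

Run:
```python
from h import *
d=ray('w5',340.5,229,.063);k=ray('w5',340,233.5,.069);n=ray('w5',337,306,.071);z=ray('w5',418,214,.063);m=(d+k)/2
A=lambda a:np.degrees(np.arctan2(a[1],a[0]))
print(d,k,n,z,'nose',A(n-m),np.linalg.norm((n-m)[:2]),'zero',A(z-m),np.linalg.norm((z-m)[:2]))
to(*m[:2],.089,A(n-m)+180)
```

```text
[ 0.47685505 -0.36712323  0.063     ] [ 0.47574462 -0.36878879  0.069     ] [ 0.46097621 -0.42281047  0.071     ] [ 0.53409928 -0.36959847  0.063     ] nose -105.60773596951218 0.0569545891559139 zero -1.6277097789200146 0.05782277470886139
turn [ 0.01 -0.    0.37] shift now [0.01 0.32 2.41] final axes [0.02 0.33 2.41] yaw 76.2 q7 -0.07 t 22.1
```

```bash
python3 -m pendant '0 0 0.2 -0.03 0.3 0.3 45; 0 0 0 0 0 0.6 45; 0 0 0 0 0 0.7 45; 0 0 0 0 0 0.5 45; 0 0 0 0 0 0.2 45; 0 0 0 0 0 0.1 45; 0 0 0 0 0 0 45' && python3 -m pendant '0 0 0 0 0 0 25; 0 0 0 0 0 0 10; 0 0 0 0 0 0 10; 0 0 0 0 0 0 10; 0 0 0 0 0 0 10' 25
```

```text
clock: 22.98
eef_pos: [0.4743, -0.3706, 0.0896]
eef_rot: [0.0, 0.792, 0.61, 0.0]
ft_force: [-0.0, 0.6, -0.3]
opening: 0.045
grip_force: 0.0
clock: 23.6
eef_pos: [0.4758, -0.371, 0.0904]
eef_rot: [0.002, 0.792, 0.61, 0.001]
ft_force: [4.1, -1.7, 4.7]
opening: 0.0172
grip_force: 32.2
```

```bash
python3 -m pendant '0 0 -0.5 0 0 0 10; 0 0 -1 0 0 0 10; 0 0 -1 0 0 0 10; 0 0 -1 0 0 0 10; 0 0 -1 0 0 0 10; 0 0 -1 0 0 0 10; 0 0 -1 0 0 0 10; 0 0 -1 0 0 0 10' && python3 -m pendant '0 0 -1 0 0 0 10; 0 0 -1 0 0 0 10; 0 0 -1 0 0 0 10; 0 0 -1 0 0 0 10; 0 0 -1 0 0 0 10; 0 0 -1 0 0 0 10; 0 0 -1 0 0 0 10; 0 0 -1 0 0 0 10' && python3 -m pendant '0 0 -1 0 0 0 10; 0 0 -1 0 0 0 10; 0 0 -1 0 0 0 10; 0 0 -0.5 0 0 0 10; 0 0 0 0 0 0 10;0 0 0 0 0 0 10' && python3 -c "
from h import *
to(.4745,-.3705,.09,180); print(pose()[2]['moment'],pose()[2]['ft_force'])"
```

```text
clock: 24.6
eef_pos: [0.4755, -0.371, 0.0905]
eef_rot: [0.002, 0.553, 0.833, 0.0]
ft_force: [3.2, -2.6, 4.5]
opening: 0.0171
grip_force: 32.2
clock: 25.6
eef_pos: [0.4753, -0.3712, 0.0904]
eef_rot: [0.002, 0.235, 0.972, -0.001]
ft_force: [4.6, -1.1, 4.8]
opening: 0.0176
grip_force: 32.2
clock: 26.35
eef_pos: [0.4754, -0.3714, 0.0905]
eef_rot: [0.002, 0.085, 0.996, -0.001]
ft_force: [4.5, -2.1, 6.4]
opening: 0.0175
grip_force: 32.3
turn [-0.02  0.04 -1.96] shift now [0.02 0.01 0.01] final axes [0.02 0.02 0.01] yaw 170.2 q7 1.16 t 26.35
[-0.37845985 -0.90909922  0.05116525] [ 4.50933082 -2.09994883  6.41030747]
```

```bash
python3 -m pendant '0 0 -0.5 0 0 0 10; 0 0 -0.5 0 0 0 10; 0 0 -0.5 0 0 0 10; 0 0 -0.2 0 0 0 10; 0 0 -0.2 0 0 0 10; 0 0 0 0 0 0 10;0 0 0 0 0 0 10' && python3 -c "
from h import *
to(.4745,-.3705,.09,180); print(pose()[2]['moment'],pose()[2]['ft_force'])"
```

```text
clock: 27.22
eef_pos: [0.4753, -0.3714, 0.0905]
eef_rot: [0.002, 0.003, 1.0, -0.001]
ft_force: [4.8, -2.2, 5.7]
opening: 0.0173
grip_force: 32.3
turn [-0.03  0.04 -0.06] shift now [0.02 0.02 0.01] final axes [0.02 0.02 0.01] yaw 179.7 q7 1.31 t 27.225
[-0.43351585 -0.84706932  0.014454  ] [ 4.81474437 -2.20859195  5.6722044 ]
```

```bash
for i in 1; do :; done; python3 -m pendant '0 0 -0.2 0 0 0 10; 0 0 -0.2 0 0 0 10; 0 0 0 0 0 0 10' && python3 -c "
from h import *
p,r,s=pose();print(yaw(r),s['moment'])" && python3 -m pendant '0 0 -0.2 0 0 0 10; 0 0 -0.2 0 0 0 10; 0 0 0 0 0 0 10' && python3 -c "
from h import *
p,r,s=pose();print(yaw(r),s['moment'])"
```

```text
clock: 27.6
eef_pos: [0.4753, -0.3714, 0.0904]
eef_rot: [0.002, -0.014, 1.0, -0.001]
ft_force: [5.0, -1.3, 5.5]
opening: 0.0174
grip_force: 32.3
-178.36592093795002 [-0.44558081 -0.90571601 -0.3097795 ]
clock: 27.98
eef_pos: [0.4752, -0.3714, 0.0905]
eef_rot: [0.002, -0.03, 1.0, -0.001]
ft_force: [3.7, -1.1, 6.6]
opening: 0.0174
grip_force: 45.4
-176.515778036603 [-0.28228158 -0.88826132 -0.95221959]
```

The moment climbs to about -0.95 N m, so the knob is against the stop. I'll unload it, open and rise.

```bash
python3 -m pendant '0 0 0.4 0 0 0 10; 0 0 0 0 0 0 30; 0 0 0 0 0 0 45; 0 0 0 0 0 0 45; 0 0 0 0 0 -0.3 45; 0 0 0 0 0 -0.7 45; 0 0 0 0 0 -0.7 45; 0 0 0 0 0 -0.7 45' && python3 -m pendant '0 0 0 0.3 0 -0.5 45; 0 0 0 0.5 0 0 45; 0 0 0 0.5 0 0 45; 0 0 0 0.4 0 0 45; 0 0 0 0 0 0 45;0 0 0 0 0 0 45'
python3 - <<'E'
from h import *
snap('wrist','w6');snap('top','top1')
a=cv2.imread('pics/w6.png');b=cv2.imread('pics/top1.png')[90:350,230:590]
o=np.zeros((520,800,3),np.uint8);o[:300,:400]=cv2.resize(a,(400,300));o[:289,400:]=cv2.resize(b,(400,289));cv2.imwrite('pics/end.png',o)
E
```

```text
clock: 28.98
eef_pos: [0.4736, -0.3702, 0.2114]
eef_rot: [0.0, -0.015, 1.0, -0.0]
ft_force: [0.1, -1.6, -0.3]
opening: 0.045
grip_force: 0.0
clock: 29.72
eef_pos: [0.3898, -0.3728, 0.235]
eef_rot: [0.001, -0.015, 1.0, -0.0]
ft_force: [0.1, 0.4, -0.5]
opening: 0.0449
grip_force: 0.0
```

View pics/end.png

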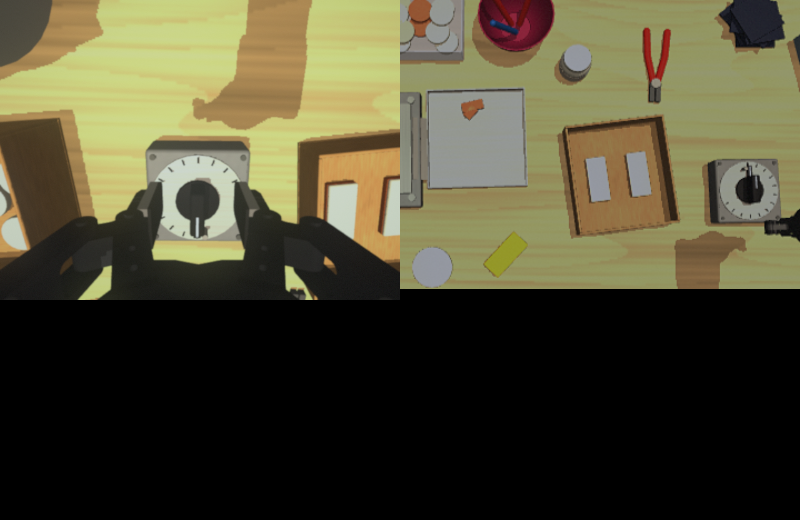

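Both tiles lie flat in the carton, the pointer stands on the zero mark beside the pin (about (198,235) in the left panel), and the bystanders are where they were.

```bash
python3 -c "
from bench import *
print(job_done())"
```

```text
the job is handed in; nothing more can be done
None
```

Both tiles lie flat side by side in the carton, the knob is turned back against its zero stop and let go, and the job was handed in at about 30 s of the 72 s; the hand-in gave no verdict.

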